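Close and bolt the reagent case

TASK

Close the grey reagent case on the lab bench: press its half-open lid gently down onto the rubber pads, then slide the barrel bolt on the lid across into the keeper at the case's side until its tip is pressed snugly against the rubber buffer hidden inside, so that it stays there without rattling. Feel for the buffer and do not ram it, let go of everything, and leave the other things on the bench where they are.

Things in the scene. Friction and masses are not known exactly. Their poses are not given: they have to be found in the camera images.
- case: Grey steel box, open at the top, 200 (x) by 240 (y) by 80 mm high, fixed to the bench; origin at the centre of its underside, z up. The lid's hinge runs along its y axis at x = +100 mm, z = 81 mm; its -x side is the front, which roughly faces the robot. The barrel bolt slides along its +y.
- pads: Two small rubber pads on top of the box's front wall, at case x = -97 mm, y = +90 and -90 mm, top at case z = 81 mm, on which the lid comes to rest; frame equal to that of case. They give about 1 mm for each 8 N; the lid must not be pressed onto them with more than 25 N in all.
- lid_angle (a joint): Lid angle, rad: 0 is closed (lid level, resting on the pads), positive is open (front edge raised). It starts 0.25 to 0.55 open. The hinge is stiff: the lid stays where it is left, and it takes 2 to 5 N at the front edge to push it down.
- lid: The lid, a grey plate 200 by 240 by 8 mm: origin on the hinge line at its underside, z along its normal (up when closed), the plate reaching from x = 0 to -200 mm. The strip from x = -200 to -145 mm is bare, to press on. Three dark guide straps, 26 mm high above the plate, 30 (x) by 12 mm (y), stand at x = -125 mm, y = -82, +40, +98 mm.
- lid_front (a point): Point on the lid's top face, in the middle of the bare front strip, at x = -180 mm, y = 0, z = 8 mm of lid (20 mm behind the front edge).
- bolt_slide (a joint): How far the bolt is pushed across, m: 0 is fully withdrawn, growing along the lid's +y. It starts at 0 to 0.012. It slides with a steady friction of about 6 N and stays where it is left. The tip reaches the keeper's mouth at 0.025 and the buffer somewhere between 0.040 and 0.064.
- bolt: Steel bolt: a round rod 12 mm thick, 200 mm long, with an upright round knob 14 mm in diameter. Axes as lid; origin on the rod's axis (22 mm over the lid's underside, at lid x = -125 mm): tip at y = +105, tail at -95, knob's axis at -45 mm. The knob reaches 40 mm above the rod's axis, 54 mm above the lid's top face; push or grip it above the straps.
- bolt_knob (a point): Centre of the top of the bolt's knob. Push the knob towards +y of the case.
- bolt_tip (a point): Centre of the flat end of the bolt's tip. In the keeper it meets the hidden rubber buffer, whose face lies 15 to 39 mm behind the mouth, different every time: it can only be felt. The buffer yields about 1 mm for each 12 N and must not be pressed by the bolt with more than 14 N. Once pressed against it by a few newtons, the bolt is held there by its own friction.
- keeper: Steel socket fixed to the case's +y side: a square tube 25 mm outside, 19 mm inside, 56 mm long, closed at the far end, with a rubber buffer inside, out of sight. Origin at the centre of its mouth (case x = -25, y = 130, z = 103 mm), axes as the case, y pointing into it. With the lid closed the bolt's axis meets it.
- amber_bottle: Bystander: amber jar, 52 mm across, 100 mm tall, origin at the centre of its underside.
- beaker: Bystander: glass beaker, 64 mm across, 75 mm tall, origin at the centre of its underside.
- mortar: Bystander: white bowl, 80 mm across, 45 mm tall, origin at the centre of its underside.
- petri_dish: Bystander: flat glass dish, 84 mm across, 14 mm tall, origin at the centre of its underside.
- forceps: Bystander: steel forceps lying flat, 128 mm long, origin at their middle.
- stopper: Bystander: cork stopper, 34 mm across, 28 mm tall, origin at the centre of its underside.

How it is judged:
On the way, in this order (a step that is already met when the one before it is completed fails the run):
1. the lid is down on the pads with the bolt still withdrawn (value of joint lid_angle below 0.02 rad and value of joint bolt_slide below 0.02 m), for 0.2 s.
2. the bolt's tip is inside the keeper and pressed against the buffer (value of joint lid_angle below 0.02 rad and y of bolt_tip in the frame of keeper above 0.013 m and contact force between bolt and keeper above 0.5 N), for 0.2 s.
At the end, for the whole second after the job is handed in: The lid is closed (less than 0.02 rad open), the bolt's tip is more than 13 mm inside the keeper and rests against the hidden buffer with more than 0.5 N, and the bolt is at rest (all of step 2 and velocity of joint bolt_slide between -0.005 and 0.005 m/s); the robot touches nothing.
It fails at once if the bolt pressed against the keeper or its buffer with more than 14 N (contact force between bolt and keeper above 14 N).
It fails at once if the lid pressed onto the pads with more than 25 N (contact force between lid and pads above 25 N).
It fails at once if a bystander moved by more than 20 mm (distance of any of amber_bottle, beaker, mortar, petri_dish, forceps, stopper from where it was at the start of the episode above 0.02 m).
It also fails if it takes over 50 s, if anything falls off the work surface, if the arm or the gripper's body presses on something with over 40 N, if the wrist force passes 120 N, or if a joint passes its speed limit or range.

ROBOT

A 7-joint arm with a two-finger parallel gripper is mounted at the origin on the work surface. World frame = base frame: x ahead of the robot, y to its left, z up, the work surface at z = 0. Lengths are in m, angles in rad, forces in N, time in s.
With the tool pointing down it reaches from about 0.35 to 0.9 m from the base axis. Payload 8.1 kg.
Tool frame: the origin (TCP) lies on the centre line of the jaws, within the pads' length; the fingertips stand 19 mm ahead of it and the grasp point (between the pads) is the TCP; z points along the fingers, x is the direction in which the jaws open and shut, and the axes are right-handed (so a half turn about z gives the same grasp; the last joint's range is limited). The gripper opens to 85 mm and grips with 20 to 120 N. Pads are 22 mm wide; open, the fingers measure 114 mm over their backs; the gripper's body (76 mm by 85 mm) begins 54 mm behind the grasp point. The pads swing forward as they close: fully open they stand 13 mm farther back than shut.
Start: joints at [-1.44, 0.434, 0.025, 1.573, -0.012, 1.134, -0.075], TCP at [0.145, 0.608, 0.216] pointing down, gripper open.
Joint ranges: [-2.62, 2.62], [-0.44, 2.09], [-1.27, 1.32], [0.08, 2.57], [-1.32, 4.46], [0.12, 2], [-2.74, 2.74]. Speed limits (rad/s): [2.22, 2.22, 3.01, 3.01, 3.14, 3.14, 3.14].

INTERFACE

Orientations are given as a 3x3 rotation matrix whose columns are the frame's x, y, z axes.
In Python, from station import arm gives the robot as it stands.
- The arm moves only by the tool jog_arm, never from a script. Its argument "moves" is one flat list of numbers, 7 for each row, row after row: the turn, a rotation vector about the tool's x, y, z in rad, then the shift along the tool's x, y, z in mm, then the finger opening in mm, from 0 to 85.4. A call has 1 to 8 rows; each row is the pose to reach, as a shift and turn from the pose measured when the call began, along the tool's axes at that moment; what a row does not reach only later rows make up. A row lasts 1/8 s, in which the tool goes at most 62.5 mm and 10.7 degrees, less where a joint would pass 70% of its speed; a pose out of reach is approached as far as the arm can. A call with a gripper value outside its range is refused whole. The fingers move at their own pace and stop on an object; "squeeze" is the grip in N (left out, the last holds). Time passes only in rows, so rows that repeat a pose let the fingers close. It gives the time, the measured TCP pose, the force and the opening at its end, in the units of the state.
- arm.sense(): the state, without advancing time (a new reading comes with each control period).
- arm.grab_frame(name): name is "scene" or "top"; returns a dict with "pixels" (420x560x3 uint8, red, green, blue), "z_map" (420x560 float32, m along the optical axis (not along the pixel's ray), 0 where there is no reading), "vfov" (degrees; the focal length in pixels is half the picture's height over the tangent of half this angle, whatever the lens; pixels are square), "cx", "cy" (the principal point, pixels), "world_to_cam" (4x4, takes a point from world to camera coordinates). Camera axes: x right, y up, looking along -z (the intrinsics and any distortion apply to the point x, -y, -z); pixel columns grow to the right and rows downward; lengths in m; the calibration is good to about 2 mm. A picture is of the moment at which its call begins.
- arm.sign_off(): hands the job in, once; it reports no verdict.
The state is a dict: "t": time; "qpos": joint angles; "qvel": joint speeds; "effort": joint torques, N m; "tcp_pos": TCP position; "eef_rot": TCP orientation; "force": force on the tool from outside, world axes, zero at the start; "moment": the same for the moment, N m; "opening": finger opening in m.
Only numpy, scipy, OpenCV 4.12 (cv2) and the standard library are available. Lean on these libraries where they do the work, as an engineer would, in place of code of your own. Each camera call takes 0.05 s, during which the arm holds its last target.

## Working session

There is one attempt and no reset: what is moved stays moved. The work goes in short steps, Python scripts to look and compute and a tool call to move; the robot and the scene stay as the last step left them, time stands still between calls to the robot, and variables do not carry over. Pictures are saved under pics/ and viewed, and the job is handed in when it is done.

Besides the shell and the picture viewer there is one more tool, called after ">>>" as name(argument=value, ...) on one line, values as JSON. jog_arm: Moves the arm, as the interface text tells. Its arguments: {"type":"object","properties":{"moves":{"type":"array","items":{"type":"number"}},"squeeze":{"type":"number"}},"required":["moves"]}

```bash
ls; mkdir -p pics; python3 - <<'E'
from station import arm
import cv2, numpy as np
s=arm.sense(); print({k:np.round(v,3).tolist() for k,v in s.items()})
for n in ("scene","top"):
    f=arm.grab_frame(n); cv2.imwrite(f"pics/{n}0.png",f["pixels"][:,:,::-1])
    np.savez(f"{n}0.npz",**f)
    print(n,f["vfov"],f["cx"],f["cy"],np.round(f["world_to_cam"],4).tolist(),[k for k in f], (f["z_map"]>0).mean())
E
```

```text
pics
{'t': 0.0, 'qpos': [-1.44, 0.435, 0.025, 1.574, -0.012, 1.134, -0.075], 'qvel': [0.001, -0.002, -0.002, 0.0, -0.002, 0.0, 0.002], 'effort': [-0.0, -67.047, 1.025, -31.62, 0.016, 0.013, 0.0], 'tcp_pos': [0.145, 0.607, 0.215], 'eef_rot': [[0.232, 0.973, -0.0], [0.973, -0.232, -0.002], [-0.002, 0.0, -1.0]], 'force': [-0.522, -0.8, 0.185], 'moment': [-0.005, 0.049, 0.002], 'opening': 0.086}
scene 46.511048968583545 278.9007961194909 209.4257553549324 [[-0.2562, 0.9666, -0.008, 0.095], [-0.554, -0.14, 0.8207, 0.2271], [0.7922, 0.2147, 0.5713, -1.7871], [0.0, 0.0, 0.0, 1.0]] ['pixels', 'z_map', 'vfov', 'cx', 'cy', 'world_to_cam'] 0.9960544217687075
top 55.869896139192136 275.5025540547633 205.3685532110556 [[0.0222, -0.9995, 0.0222, 0.012], [0.9831, 0.0258, 0.1813, -0.5472], [-0.1818, 0.0178, 0.9832, -0.9498], [0.0, 0.0, 0.0, 1.0]] ['pixels', 'z_map', 'vfov', 'cx', 'cy', 'world_to_cam'] 0.9960289115646258
```

View pics/scene0.png

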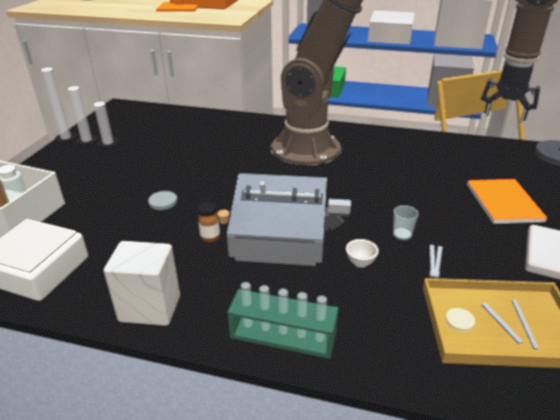

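View pics/top0.png

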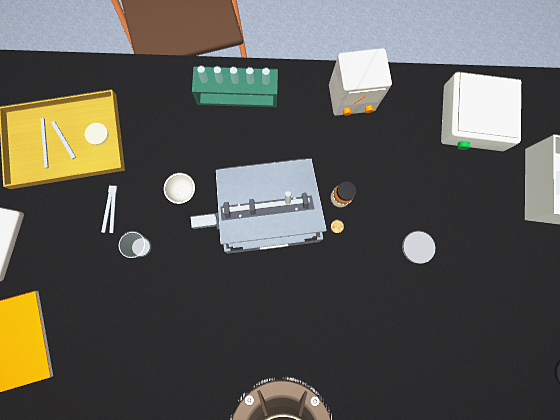

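```bash
cat > h.py <<'E'
import numpy as np, cv2
def load(n): return dict(np.load(n+".npz"))
def cloud(f):
    H,W=f["z_map"].shape; fl=H/2/np.tan(np.radians(f["vfov"])/2)
    u,v=np.meshgrid(np.arange(W),np.arange(H)); z=f["z_map"]
    p=np.stack([(u-f["cx"])/fl*z,-(v-f["cy"])/fl*z,-z],-1)
    M=f["world_to_cam"]; return (p-M[:3,3])@M[:3,:3]
def proj(f,P):
    M=f["world_to_cam"]; H=420; fl=H/2/np.tan(np.radians(f["vfov"])/2)
    c=np.asarray(P)@M[:3,:3].T+M[:3,3]
    return np.stack([f["cx"]+fl*c[...,0]/-c[...,2], f["cy"]-fl*c[...,1]/-c[...,2]],-1)
E
python3 - <<'E'
from h import *
for n,(a,b,c,d) in {"top0":(150,260,180,340),"scene0":(165,270,220,360)}.items():
    f=load(n); im=f["pixels"][a:b,c:d,::-1]
    cv2.imwrite(f"pics/{n}z.png",cv2.resize(im,None,fx=5,fy=5,interpolation=cv2.INTER_CUBIC))
    P=cloud(f)
    for u,v in ([(240,180),(300,180),(260,225),(230,228),(310,225),(205,221),(270,247),(400,300),(288,193)] if n=="top0" else [(280,220),(300,230),(262,185),(340,205),(270,245),(270,182)]):
        print(n,u,v,P[v,u].round(4))
E
```

```text
top0 240 180 [0.5975 0.1133 0.1004]
top0 300 180 [ 0.6002 -0.0315  0.1057]
top0 260 225 [0.4836 0.061  0.1414]
top0 230 228 [0.4755 0.1288 0.1383]
top0 310 225 [ 0.4863 -0.0524  0.143 ]
top0 205 221 [0.4936 0.1901 0.1133]
top0 270 247 [0.4411 0.0365 0.0559]
top0 400 300 [ 0.3183 -0.2993  0.0008]
top0 288 193 [0.5514 0.0006 0.1786]
scene0 280 220 [0.5983 0.0641 0.1054]
scene0 300 230 [0.6156 0.1201 0.0968]
scene0 262 185 [0.5556 0.0059 0.1752]
scene0 340 205 [0.5088 0.2024 0.1153]
scene0 270 245 [0.6419 0.049  0.0552]
scene0 270 182 [0.4866 0.0071 0.1431]
```

View pics/top0z.png

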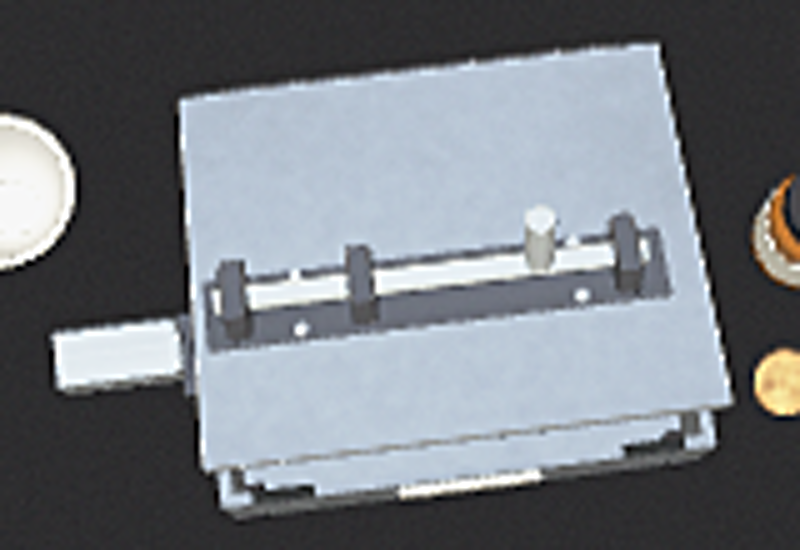

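```bash
python3 - <<'E'
from h import *
f=load("top0"); P=cloud(f).reshape(-1,3); P2=cloud(load("scene0")).reshape(-1,3)
# lid plane: RANSAC-ish
def plane(P,it=300):
    rng=np.random.default_rng(0); best=None
    for _ in range(it):
        a=P[rng.choice(len(P),3,replace=False)]; n=np.cross(a[1]-a[0],a[2]-a[0]); n/=np.linalg.norm(n)+1e-12
        k=abs((P-a[0])@n)<.002
        if best is None or k.sum()>best.sum(): best=k
    for _ in range(3):
        c=P[best].mean(0); n=np.linalg.svd(P[best]-c,full_matrices=False)[2][2]; n*=np.sign(n[2]); best=abs((P-c)@n)<.003
    return c,n,best
for Q in (P,P2):
    k=(Q[:,0]>.4)&(Q[:,0]<.7)&(Q[:,1]>-.12)&(Q[:,1]<.25)&(Q[:,2]>.085)&(Q[:,2]<.18)
    Q=Q[k]; c,n,b=plane(Q); L=Q[b]
    print("c",c,"n",n,b.sum(),"tilt",np.arccos(n[2]))
    r=cv2.minAreaRect((L[:,:2]*1000).astype(np.float32)); print(r); print(cv2.boxPoints(r))
    g=n[:2]/np.linalg.norm(n[:2]); print("grad az",np.degrees(np.arctan2(g[1],g[0])))
    # keeper top
    K=P if Q is None else Q
for Q in (P,P2):
    k=(Q[:,0]>.44)&(Q[:,0]<.56)&(Q[:,1]>.155)&(Q[:,1]<.26)&(Q[:,2]>.105)&(Q[:,2]<.125)
    K=Q[k]; r=cv2.minAreaRect((K[:,:2]*1000).astype(np.float32)); print("keeper",r,np.median(K[:,2]),len(K))
    k=(Q[:,0]>.5)&(Q[:,0]<.6)&(Q[:,1]>-.04)&(Q[:,1]<.06)&(Q[:,2]>.172)
    print("knob",Q[k].mean(0),Q[k].max(0),Q[k].min(0),k.sum())
    t=(Q[:,0]>.3)&(Q[:,0]<.6)&(Q[:,1]>-.5)&(Q[:,1]<.5)&(abs(Q[:,2])<.01); print("table z",np.median(Q[t][:,2]))
E
```

```text
c [0.54644442 0.04342742 0.12131352] n [0.314528   0.04755824 0.94805609] 6500 tilt 0.3237280974663373
((550.8305053710938, 44.198707580566406), (192.4923553466797, 240.25076293945312), 8.380435943603516)
[[438.10434  149.01399 ]
 [473.11972  -88.67142 ]
 [663.55664  -60.616577]
 [628.54126  177.06883 ]]
grad az 8.598282340691508
c [0.56324977 0.04873194 0.11619694] n [0.31717526 0.045701   0.94726515] 4397 tilt 0.3262053689949713
((554.907470703125, 46.08800506591797), (198.20037841796875, 239.86708068847656), 8.610092163085938)
[[438.96893 149.83365]
 [474.87933 -87.33013]
 [670.846   -57.65764]
 [634.9356  179.50613]]
grad az 8.199176450796637
keeper ((510.2870788574219, 179.18585205078125), (50.46722412109375, 101.6761474609375), 45.12594985961914) 0.11473967112704646 333
knob [0.54771444 0.00174861 0.17807959] [0.55602974 0.00721841 0.18176969] [ 0.54117552 -0.0041528   0.17270805] 36
table z -0.0007353275521124045
keeper ((510.0856018066406, 182.10824584960938), (53.084476470947266, 100.84481811523438), 42.67158126831055) 0.11464171699024697 234
knob [0.55294672 0.00362101 0.17726074] [0.56000715 0.00983463 0.1816582 ] [ 0.54332484 -0.00317494  0.17200792] 24
table z -0.00035624193552143244
```

The top view shows the case with its lid about 0.325 rad open and the keeper on its left at px (205,221). The knob top is at px (288,193), and the case yaw is about 8.4°. The front strip is free to press on. Next I work out the approach.

```bash
cat >> h.py <<'E'
from scipy.spatial.transform import Rotation as Ro
YAW=np.radians(8.4); RC=np.array([[np.cos(YAW),-np.sin(YAW),0],[np.sin(YAW),np.cos(YAW),0],[0,0,1]]); OC=np.array([.542,.0434,0])
RT=np.stack([RC[:,1],RC[:,0],[0,0,-1]],1)   # tool x=case y, y=case x
def go(s,pc):
    R=np.array(s["eef_rot"]); d=OC+RC@np.array(pc)-s["tcp_pos"]
    return np.round(R.T@d*1000,1).tolist(), np.round(Ro.from_matrix(R.T@RT).as_rotvec(),3).tolist()
def show(s):
    c=RC.T@(np.array(s["tcp_pos"])-OC); print("t",round(s["t"],2),"case mm",(c*1000).round(2),"Fcase",(RC.T@np.array(s["force"])).round(2),"op",round(s["opening"],4))
E
python3 - <<'E'
from h import *
from station import arm
s=arm.sense(); show(s); print(go(s,[-.080,0,.235]))
f=load("top0"); g=load("scene0")
th=.325
R=np.array([[np.cos(th),0,np.sin(th)],[0,1,0],[-np.sin(th),0,np.cos(th)]])
def lid(p): return OC+RC@(np.array([.1,0,.081])+R@np.array(p))
for n,p in {"FL":(-.2,.12,.008),"FR":(-.2,-.12,.008),"BR":(0,-.12,.008),"knob0":(-.125,-.045,.062)}.items(): print(n,lid(p).round(3),proj(f,lid(p)).round(1),proj(g,lid(p)).round(1))
for p in [(-.0125-.025,.130,.1155),(-.0125,.186,.1155),(-.0375,.186,.1155)]: print("kp",proj(f,OC+RC@np.array(p)).round(1))
E
```

```text
t 0.1 case mm [-310.57  616.12  215.29] Fcase [ 0.26  0.56 -0.68] op 0.0854
([-486.5, 442.9, -19.0], [-0.0, 0.001, -0.38])
FL [0.438 0.149 0.152] [219.4 243.6] [325.5 176.7]
FR [ 0.473 -0.088  0.152] [326.3 230.5] [237.9 172.3]
BR [ 0.661 -0.06   0.089] [311.3 158.2] [225.7 232.5]
knob0 [ 0.55  -0.001  0.18 ] [288.7 193.6] [260. 182.]
kp [214.8 224.4]
kp [189.8 216.7]
kp [190.8 227.3]
```

>>> jog_arm(moves=[0,0,-0.05,-20,20,-10,0,0,0,-0.12,-60,55,-20,0,0,0,-0.19,-105,95,-25,0,0,0,-0.26,-150,137,-25,0,0,0,-0.32,-195,178,-25,0,0,0,-0.36,-240,218,-25,0,0,0,-0.38,-285,260,-25,0,0,0,-0.38,-330,300,-25,0], squeeze=20)

```text
t: 1.1
tcp_pos: [0.3607, 0.215, 0.2408]
eef_rot: [[-0.146, 0.989, -0.0], [0.989, 0.146, -0.001], [-0.001, -0.0, -1.0]]
force: [0.3, 1.0, 0.8]
opening: -0.0001
```

```bash
python3 -c "
from h import *
from station import arm
s=arm.sense(); show(s); print(go(s,[-.080,0,.2]))"
```

```text
t 1.1 case mm [-154.27  196.26  240.82] Fcase [0.46 0.94 0.78] op -0.0001
([-196.2, 74.3, 41.0], [-0.0, 0.001, -0.0])
```

>>> jog_arm(moves=[0,0,0,-40,15,5,0,0,0,0,-85,32,15,0,0,0,0,-130,49,28,0,0,0,0,-170,65,40,0,0,0,0,-190,72,50,0,0,0,0,-196,74,55,0,0,0,0,-196,74,55,0])

```text
t: 1.98
tcp_pos: [0.462, 0.0322, 0.1857]
eef_rot: [[-0.146, 0.989, -0.001], [0.989, 0.146, -0.001], [-0.001, -0.001, -1.0]]
force: [-0.3, 0.4, 0.7]
opening: -0.0004
```

```bash
python3 -c "
from h import *
from station import arm
s=arm.sense(); show(s); print(go(s,[-.080,0,.165]))
f=arm.grab_frame('top');g=arm.grab_frame('scene')
cv2.imwrite('pics/a.png',np.vstack([cv2.resize(f['pixels'][140:270,170:350,::-1],(540,390)),cv2.resize(g['pixels'][130:270,200:370,::-1],(540,200))]))"
```

```text
t 1.98 case mm [-80.77   0.58 185.68] Fcase [-0.22  0.4   0.71] op -0.0004
([-0.6, 0.8, 20.7], [-0.001, 0.001, -0.0])
```

View pics/a.png

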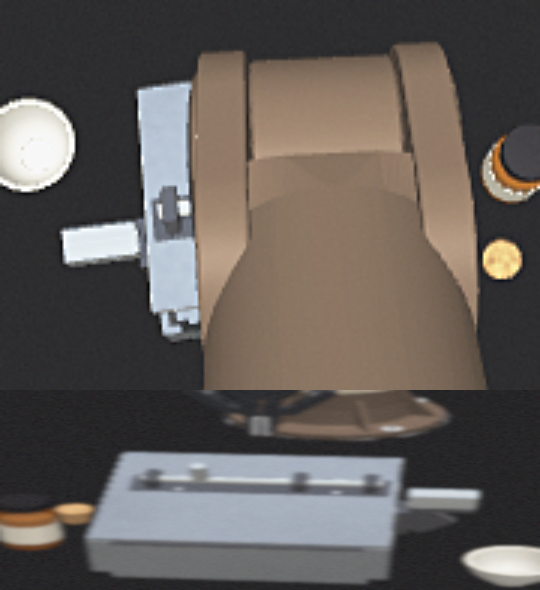

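The arm covers the lid in the top view. In the scene view the gripper hangs above the lid's front edge and clears the knob. Now I descend.

>>> jog_arm(moves=[0,0,0,0,0,6,0,0,0,0,0,0,12,0,0,0,0,0,0,17,0,0,0,0,0,0,22,0,0,0,0,0,0,26,0,0,0,0,0,0,30,0,0,0,0,0,0,34,0])

```text
t: 2.95
tcp_pos: [0.4622, 0.0329, 0.152]
eef_rot: [[-0.147, 0.989, -0.0], [0.989, 0.147, -0.001], [-0.001, -0.0, -1.0]]
force: [0.1, 0.1, 0.1]
opening: -0.0
```

```bash
python3 -c "
from h import *
from station import arm
s=arm.sense(); show(s)"
```

```text
t 2.95 case mm [-80.46   1.28 151.97] Fcase [0.09 0.11 0.14] op -0.0
```

```bash
python3 -c "
from h import *
from station import arm
g=arm.grab_frame('scene'); np.savez('s1.npz',**g)
cv2.imwrite('pics/b.png',cv2.resize(g['pixels'][60:270,200:370,::-1],(680,840))[:600])
print(cloud(g)[182,270],cloud(g)[220,280])"
```

```text
[0.48755099 0.00734989 0.1437287 ] [0.59879061 0.06421642 0.10578286]
```

View pics/b.png

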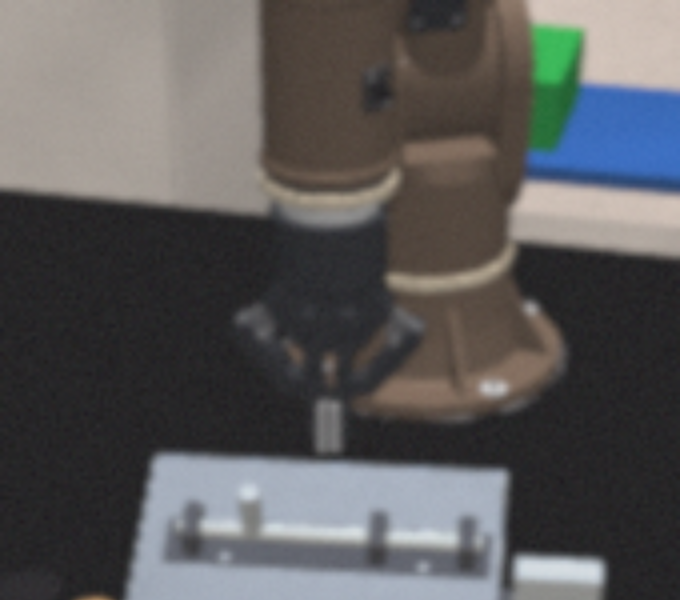

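```bash
python3 -c "
from h import *
g=load('s1');P=cloud(g)
print(proj(g,[[.462,.033,.133],[.462,.033,.152],OC+RC@np.array([-.087,0,.1525])]))
for v in range(156,184,2): print(v,[(P[v,u]@np.eye(3)).round(3).tolist() for u in (279,282,284)])
"
```

```text
[[281.61557331 181.78521147]
 [281.58148997 175.81775489]
 [281.32120161 174.44244188]]
156 [[0.477, 0.03, 0.221], [0.107, -0.059, 0.013], [0.477, 0.044, 0.222]]
158 [[0.48, 0.031, 0.216], [0.474, 0.038, 0.214], [0.472, 0.043, 0.214]]
160 [[0.471, 0.029, 0.205], [0.466, 0.035, 0.203], [0.471, 0.042, 0.207]]
162 [[0.47, 0.028, 0.199], [0.471, 0.037, 0.2], [0.468, 0.041, 0.199]]
164 [[0.469, 0.028, 0.192], [0.47, 0.037, 0.194], [0.466, 0.041, 0.192]]
166 [[0.469, 0.028, 0.186], [0.475, 0.038, 0.19], [0.467, 0.041, 0.186]]
168 [[0.476, 0.03, 0.184], [0.473, 0.037, 0.183], [0.469, 0.042, 0.181]]
170 [[0.475, 0.029, 0.177], [0.471, 0.037, 0.176], [0.469, 0.042, 0.175]]
172 [[0.473, 0.029, 0.17], [0.477, 0.038, 0.174], [0.185, -0.031, -0.003]]
174 [[0.205, -0.044, -0.002], [0.2, -0.034, -0.003], [0.207, -0.026, 0.002]]
176 [[0.464, 0.026, 0.152], [0.46, 0.034, 0.15], [0.458, 0.039, 0.15]]
178 [[0.466, 0.027, 0.147], [0.468, 0.036, 0.149], [0.47, 0.042, 0.151]]
180 [[0.474, 0.029, 0.145], [0.468, 0.036, 0.142], [0.473, 0.043, 0.147]]
182 [[0.482, 0.031, 0.144], [0.48, 0.039, 0.144], [0.475, 0.043, 0.141]]
```

The finger ends at about px (282,173), roughly z = 0.17 by depth, so the gap to the lid is still about 15 mm. The tip is higher than the stated 19 mm ahead of the TCP, so I go on by feel.

>>> jog_arm(moves=[0,0,0,0,0,4,0,0,0,0,0,0,8,0,0,0,0,0,0,12,0,0,0,0,0,0,15,0])

```text
t: 3.5
tcp_pos: [0.4619, 0.0328, 0.1363]
eef_rot: [[-0.147, 0.989, -0.001], [0.989, 0.147, -0.001], [-0.001, -0.001, -1.0]]
force: [-1.2, -0.6, 5.7]
opening: -0.0001
```

```bash
python3 -c "
from h import *
from station import arm
s=arm.sense(); show(s)
g=arm.grab_frame('scene'); np.savez('s2.npz',**g)
cv2.imwrite('pics/c.png',cv2.resize(g['pixels'][120:270,200:370,::-1],(680,600)))
"
```

```text
t 3.5 case mm [-80.8    1.27 136.29] Fcase [-1.29 -0.46  5.73] op -0.0001
```

View pics/c.png

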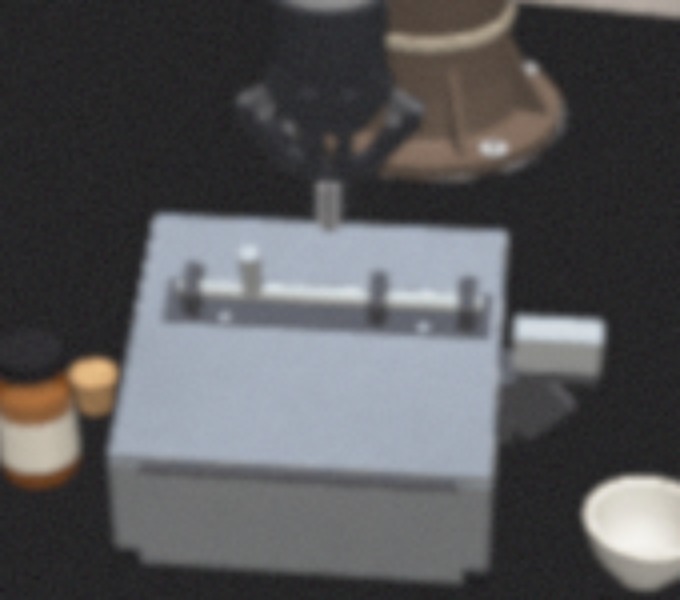

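>>> jog_arm(moves=[0,0,0,0,0,5,0,0,0,0,0,0,10,0,0,0,0,0,0,15,0,0,0,0,0,0,20,0,0,0,0,0,0,25,0,0,0,0,0,0,30,0,0,0,0,0,0,35,0])

```text
t: 4.42
tcp_pos: [0.4615, 0.0328, 0.1007]
eef_rot: [[-0.147, 0.989, -0.002], [0.989, 0.147, -0.001], [-0.001, -0.002, -1.0]]
force: [-2.3, 0.1, 2.8]
opening: 0.0006
```

```bash
python3 -c "
from h import *
from station import arm
s=arm.sense(); show(s)
g=arm.grab_frame('scene'); np.savez('s3.npz',**g)
cv2.imwrite('pics/d.png',cv2.resize(g['pixels'][120:270,200:370,::-1],(680,600)))
P=cloud(g).reshape(-1,3)
q=RC.T@(P-OC).T; q=q.T
k=(abs(q[:,1])<.1)&(q[:,0]>-.04+.03)&(q[:,0]<.095)&(q[:,2]>.08)&(q[:,2]<.125)
A=np.c_[q[k,0]-.1,np.ones(k.sum())]; print(np.linalg.lstsq(A,q[k,2],rcond=None)[0])
"
```

```text
t 4.42 case mm [-81.16   1.25 100.71] Fcase [-2.26  0.42  2.81] op 0.0006
[-0.16367978  0.08820248]
```

View pics/d.png

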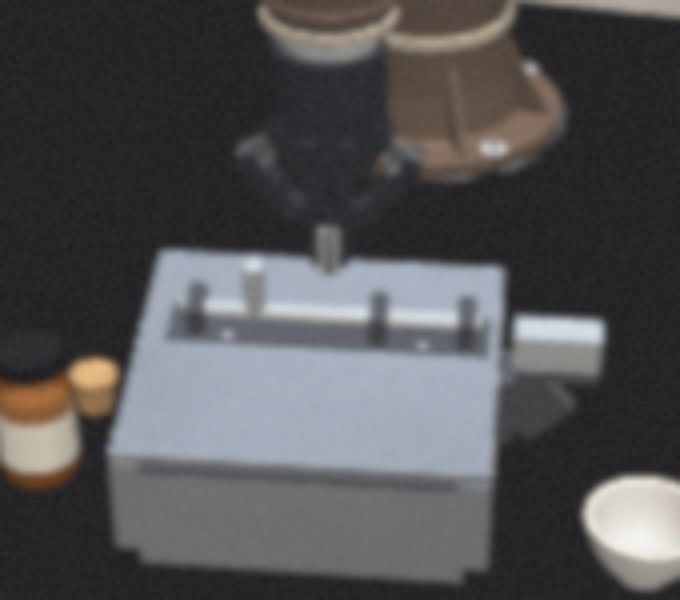

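>>> jog_arm(moves=[0,0,0,0,-1,4,0,0,0,0,0,-2,8,0,0,0,0,0,-3,12,0,0,0,0,0,-4,16,0,0,0,0,0,-5,20,0,0,0,0,0,-6,23,0,0,0,0,0,-6,25,0])

```text
t: 5.35
tcp_pos: [0.4551, 0.0318, 0.075]
eef_rot: [[-0.147, 0.989, -0.002], [0.989, 0.147, -0.001], [-0.001, -0.003, -1.0]]
force: [1.8, -0.4, 2.1]
opening: 0.0001
```

```bash
cat > look.py <<'E'
import sys
from h import *
from station import arm
s=arm.sense(); show(s)
g=arm.grab_frame('scene')
cv2.imwrite(f'pics/{sys.argv[1]}.png',cv2.resize(g['pixels'][120:270,200:370,::-1],(680,600)))
q=(cloud(g).reshape(-1,3)-OC)@RC
k=(abs(q[:,1])<.1)&(q[:,0]>-.01)&(q[:,0]<.095)&(q[:,2]>.08)&(q[:,2]<.125)
A=np.c_[q[k,0]-.1,np.ones(k.sum())]; print("slope",np.linalg.lstsq(A,q[k,2],rcond=None)[0])
E
python3 look.py e
```

```text
t 5.35 case mm [-87.7    1.24  75.  ] Fcase [ 1.74 -0.62  2.14] op 0.0001
slope [-0.03693497  0.08757918]
```

View pics/e.png

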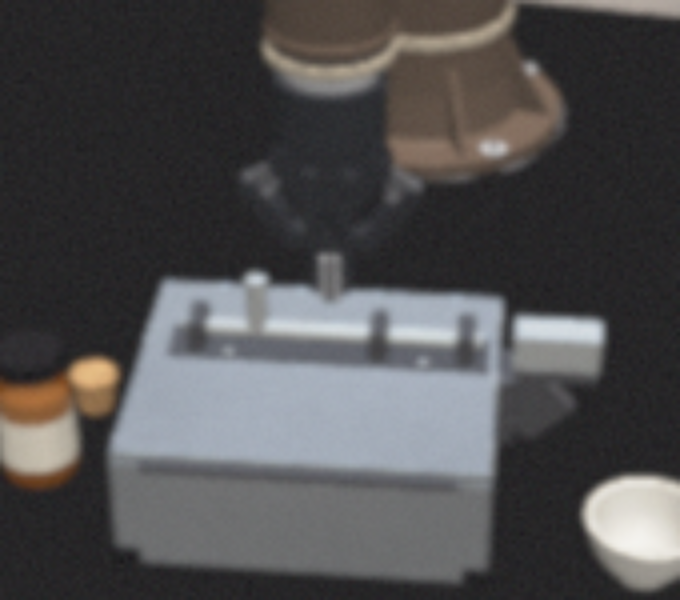

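>>> jog_arm(moves=[0,0,0,0,0,2,0,0,0,0,0,0,4,0,0,0,0,0,0,5,0,0,0,0,0,0,5,0])

```text
t: 5.9
tcp_pos: [0.4548, 0.0318, 0.0707]
eef_rot: [[-0.147, 0.989, -0.003], [0.989, 0.147, -0.001], [-0.0, -0.003, -1.0]]
force: [-4.6, 0.1, 21.5]
opening: 0.0002
```

```bash
python3 look.py f1
```

```text
t 5.9 case mm [-87.93   1.26  70.69] Fcase [-4.56  0.77 21.52] op 0.0002
slope [-0.00768299  0.08779132]
```

>>> jog_arm(moves=[0,0,0,0,0,-2,0,0,0,0,0,0,-8,0,0,0,0,0,0,-20,0,0,0,0,0,0,-40,0,0,0,0,0,0,-65,0,0,0,0,0,0,-85,0,0,0,0,0,0,-85,0])

```text
t: 6.82
tcp_pos: [0.4559, 0.032, 0.1572]
eef_rot: [[-0.147, 0.989, 0.0], [0.989, 0.147, 0.0], [0.0, 0.0, -1.0]]
force: [-0.4, 0.4, -0.3]
opening: 0.0002
```

```bash
python3 look.py f2; python3 - <<'E'
from h import *
from station import arm
g=arm.grab_frame('scene'); q=(cloud(g).reshape(-1,3)-OC)@RC
k=(abs(q[:,0]+.022)<.025)&(abs(q[:,1]+.03)<.03)&(q[:,2]>.128)&(q[:,2]<.15)
print("knob",q[k].mean(0),q[k].max(0),q[k].min(0),k.sum())
E
```

```text
t 6.83 case mm [-86.81   1.32 157.25] Fcase [-0.3   0.46 -0.31] op 0.0002
slope [-0.02235001  0.08752833]
knob [-0.01981374 -0.04145156  0.13630417] [-0.01356026 -0.03587379  0.14397006] [-0.03004362 -0.04752421  0.12846936] 32
```

View pics/f2.png

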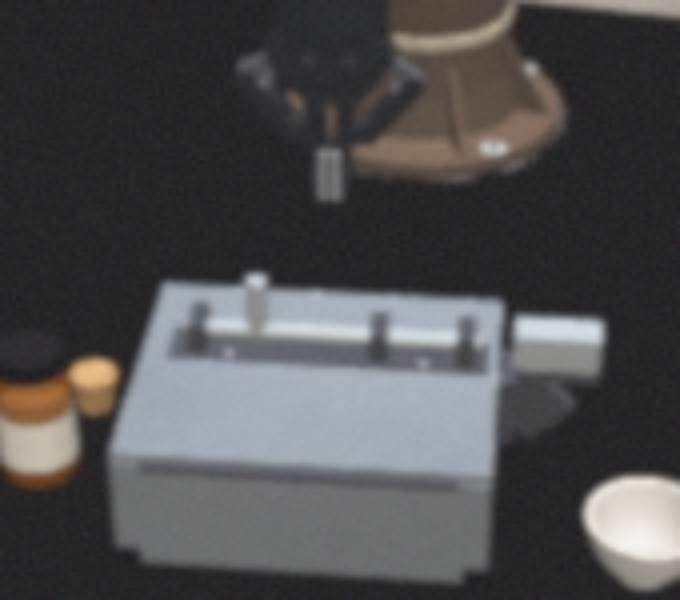

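```bash
python3 - <<'E'
from h import *
from station import arm
for n in ("scene","top","scene","top","scene","top"):
    f=arm.grab_frame(n); q=(cloud(f).reshape(-1,3)-OC)@RC
    k=(abs(q[:,1])<.115)&(q[:,0]>-.01)&(q[:,0]<.095)&(q[:,2]>.08)&(q[:,2]<.1)
    k2=(abs(q[:,1])<.115)&(q[:,0]>-.096)&(q[:,0]<-.05)&(q[:,2]>.08)&(q[:,2]<.1)
    kt=(abs(q[:,1])<.5)&(abs(q[:,0])<.25)&(abs(q[:,2])<.015)
    A=np.c_[q[k,0]-.1,np.ones(k.sum())]; B=np.c_[q[kt,0],np.ones(kt.sum())]
    K=k|k2; C=np.c_[q[K,0]-.1,np.ones(K.sum())]
    print(n,"slope",np.linalg.lstsq(A,q[k,2],rcond=None)[0],"all",np.linalg.lstsq(C,q[K,2],rcond=None)[0],"front z",q[k2,2].mean(),np.median(q[k2,2]),k2.sum(),"rear",q[k,2].mean(),"table slope",np.linalg.lstsq(B,q[kt,2],rcond=None)[0])
E
```

```text
scene slope [-0.00206574  0.08830442] all [0.0066245  0.08873715] front z 0.08732143286042156 0.0873371567393909 563 rear 0.0884227870400189 table slope [0.00162535 0.00031321]
top slope [0.00609241 0.08827703] all [0.00701416 0.08830542] front z 0.0870633505790111 0.08708727176221975 242 rear 0.08803732373036892 table slope [ 0.00111972 -0.00031035]
scene slope [-0.00255095  0.08825711] all [0.0058616  0.08867604] front z 0.0873978417618947 0.0874667019585349 561 rear 0.08840365181705154 table slope [0.00165315 0.00031762]
top slope [0.0071776  0.08842694] all [0.00890629 0.08848108] front z 0.08688328076998271 0.08690128566623878 239 rear 0.08814052958328779 table slope [ 0.00119386 -0.00030399]
scene slope [-0.00131548  0.08835628] all [0.00629984 0.08873653] front z 0.0874044862716733 0.08743352446656541 566 rear 0.08843219210694095 table slope [0.00177405 0.00034049]
top slope [0.00576096 0.08832261] all [0.0078931  0.08839223] front z 0.08696978229010005 0.08697326739735281 240 rear 0.08809415504755586 table slope [ 0.00124948 -0.00031411]
```

The lid is closed: the slope is about -0.006 rad on both cameras. The knob is at case y of about -41 mm, so the bolt is still withdrawn. Now I go behind the knob on its -y side.

>>> jog_arm(moves=[0,0,0,-30,10,0,0,0,0,0,-60,30,0,0,0,0,0,-76,52,0,0,0,0,0,-78,62,0,0,0,0,0,-78,62,10,0,0,0,0,-78,62,25,0,0,0,0,-78,62,40,0,0,0,0,-78,62,40,0])

```text
t: 8.22
tcp_pos: [0.5258, -0.036, 0.1134]
eef_rot: [[-0.147, 0.989, -0.007], [0.989, 0.147, -0.001], [-0.0, -0.007, -1.0]]
force: [-0.1, 0.6, 0.3]
opening: 0.0002
```

```bash
python3 look.py g1
```

```text
t 8.22 case mm [-27.63 -76.2  113.42] Fcase [-0.03  0.62  0.29] op 0.0002
slope [-0.0223377  0.0875502]
```

View pics/g1.png

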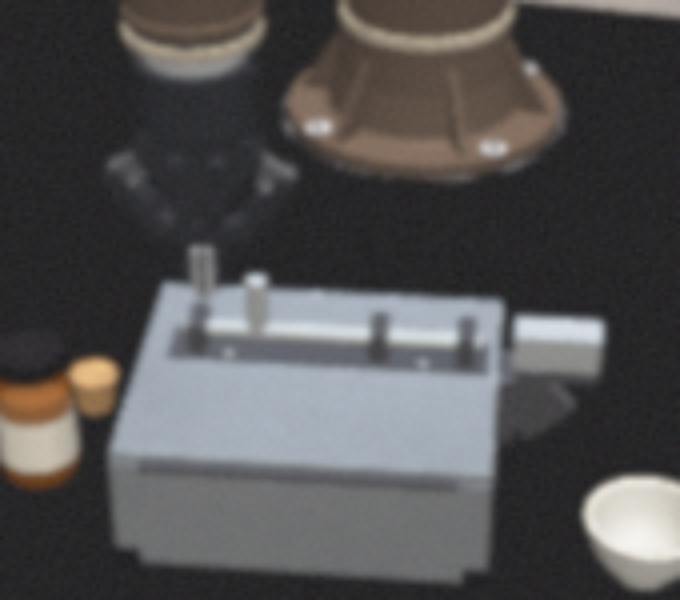

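The finger tip at crop px (202,300) is above the strap. It is about 20 mm short of the knob at crop px (256,290). I lower it 4 mm, then close the gap.

>>> jog_arm(moves=[0,0.007,0,3,1,3,0,0,0.007,0,7,2,4,0,0,0.007,0,11,2,4,0,0,0.007,0,15,2,4,0,0,0.007,0,18,2,4,0,0,0.007,0,21,2,4,0,0,0.007,0,24,2,4,0,0,0.007,0,26,2,4,0])

```text
t: 9.28
tcp_pos: [0.525, -0.0116, 0.1105]
eef_rot: [[-0.146, 0.989, -0.006], [0.989, 0.146, 0.004], [0.005, -0.005, -1.0]]
force: [1.1, -5.7, -0.5]
opening: -0.0002
```

```bash
python3 look.py g2
```

```text
t 9.28 case mm [-24.88 -51.97 110.49] Fcase [ 0.3  -5.77 -0.51] op -0.0002
slope [-0.02266809  0.08751845]
```

View pics/g2.png

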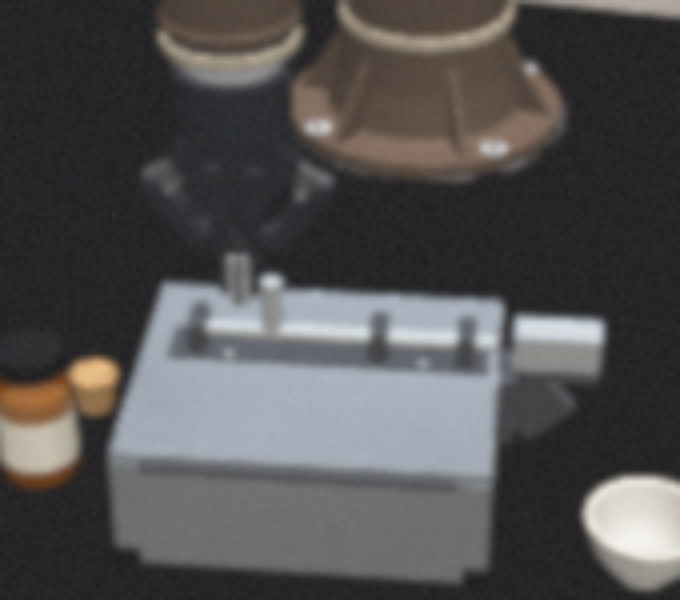

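>>> jog_arm(moves=[0,0,0,3,0,0,0,0,0,0,6,0,0,0,0,0,0,9,0,0,0,0,0,0,12,0,0,0,0,0,0,15,0,0,0,0,0,0,18,0,0,0])

```text
t: 10.07
tcp_pos: [0.5225, 0.0049, 0.1106]
eef_rot: [[-0.145, 0.989, -0.005], [0.989, 0.145, 0.002], [0.003, -0.005, -1.0]]
force: [1.2, -6.4, -1.6]
opening: -0.0003
```

```bash
python3 look.py g3; python3 - <<'E'
from h import *
from station import arm
g=arm.grab_frame('scene'); q=(cloud(g).reshape(-1,3)-OC)@RC
k=(abs(q[:,0]+.022)<.025)&(abs(q[:,1]+.013)<.02)&(q[:,2]>.134)&(q[:,2]<.15)
print("knob",q[k].mean(0),q[k].max(0),q[k].min(0),k.sum())
E
```

```text
t 10.07 case mm [-24.89 -35.24 110.64] Fcase [ 0.27 -6.55 -1.58] op -0.0003
slope [-0.02103632  0.08758982]
knob [-0.01835088 -0.02037804  0.14090171] [-0.01112293 -0.00676697  0.14983161] [-0.03006618 -0.03271687  0.1340053 ] 53
```

View pics/g3.png

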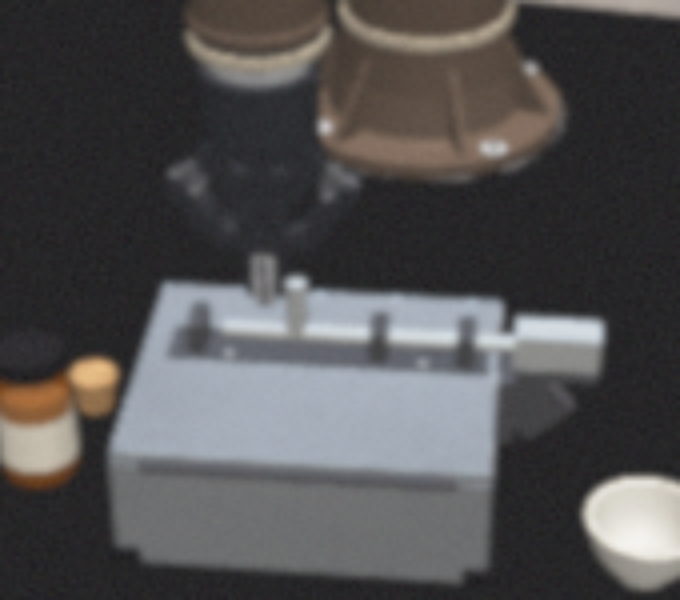

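>>> jog_arm(moves=[0,0,0,2,0,0,0,0,0,0,4,0,0,0,0,0,0,4,0,0,0,0,0,0,4,0,0,0])

```text
t: 10.68
tcp_pos: [0.522, 0.008, 0.1107]
eef_rot: [[-0.144, 0.99, -0.005], [0.99, 0.144, 0.001], [0.002, -0.004, -1.0]]
force: [0.5, -4.7, -1.2]
opening: 0.0001
```

```bash
cat > s.py <<'E'
from h import *
from station import arm
s=arm.sense(); show(s); c=(RC.T@(np.array(s["tcp_pos"])-OC))*1000; print("slide~",round(c[1]+66,2))
E
python3 s.py
```

```text
t 10.68 case mm [-24.91 -32.09 110.7 ] Fcase [-0.16 -4.69 -1.17] op 0.0001
slide~ 33.91
```

>>> jog_arm(moves=[0,0,0,0.8,0,0,0,0,0,0,1.6,0,0,0,0,0,0,2.5,0,0,0])

```text
t: 11.05
tcp_pos: [0.5218, 0.0095, 0.1107]
eef_rot: [[-0.143, 0.99, -0.004], [0.99, 0.143, -0.0], [0.001, -0.004, -1.0]]
force: [2.5, -6.7, -1.4]
opening: -0.0002
```

```bash
python3 s.py
```

```text
t 11.05 case mm [-24.93 -30.6  110.74] Fcase [ 1.46 -7.02 -1.42] op -0.0002
slide~ 35.4
```

>>> jog_arm(moves=[0,0,0,0.8,0,0,0,0,0,0,1.6,0,0,0,0,0,0,2.5,0,0,0])

```text
t: 11.42
tcp_pos: [0.5216, 0.011, 0.1108]
eef_rot: [[-0.142, 0.99, -0.004], [0.99, 0.142, -0.001], [-0.001, -0.004, -1.0]]
force: [0.9, -5.4, -1.3]
opening: 0.0001
```

```bash
python3 s.py
```

```text
t 11.43 case mm [-24.94 -29.09 110.75] Fcase [ 0.06 -5.42 -1.32] op 0.0001
slide~ 36.91
```

>>> jog_arm(moves=[0,0,0,0.8,0,0,0,0,0,0,1.6,0,0,0,0,0,0,2.5,0,0,0])

```text
t: 11.8
tcp_pos: [0.5214, 0.0124, 0.1108]
eef_rot: [[-0.141, 0.99, -0.003], [0.99, 0.141, -0.002], [-0.002, -0.004, -1.0]]
force: [1.4, -5.7, -1.1]
opening: -0.0001
```

>>> jog_arm(moves=[0,0,0,0.8,0,0,0,0,0,0,1.6,0,0,0,0,0,0,2.5,0,0,0])

```text
t: 12.18
tcp_pos: [0.5211, 0.0139, 0.1108]
eef_rot: [[-0.141, 0.99, -0.003], [0.99, 0.141, -0.004], [-0.003, -0.004, -1.0]]
force: [0.9, -5.7, -1.3]
opening: -0.0
```

>>> jog_arm(moves=[0,0,0,0.8,0,0,0,0,0,0,1.6,0,0,0,0,0,0,2.5,0,0,0])

```text
t: 12.55
tcp_pos: [0.5209, 0.0154, 0.1108]
eef_rot: [[-0.14, 0.99, -0.003], [0.99, 0.14, -0.005], [-0.004, -0.003, -1.0]]
force: [1.7, -5.3, -2.8]
opening: -0.0
```

>>> jog_arm(moves=[0,0,0,0.8,0,0,0,0,0,0,1.6,0,0,0,0,0,0,2.5,0,0,0])

```text
t: 12.92
tcp_pos: [0.5207, 0.0168, 0.1108]
eef_rot: [[-0.139, 0.99, -0.002], [0.99, 0.139, -0.006], [-0.006, -0.003, -1.0]]
force: [1.1, -5.4, -2.2]
opening: -0.0001
```

>>> jog_arm(moves=[0,0,0,0.8,0,0,0,0,0,0,1.6,0,0,0,0,0,0,2.5,0,0,0])

```text
t: 13.3
tcp_pos: [0.5205, 0.018, 0.1108]
eef_rot: [[-0.138, 0.99, -0.002], [0.99, 0.138, -0.007], [-0.007, -0.003, -1.0]]
force: [0.9, -8.7, -1.4]
opening: -0.0002
```

>>> jog_arm(moves=[0,0,0,0.8,0,0,0,0,0,0,1.6,0,0,0,0,0,0,2.2,0,0,0])

```text
t: 13.68
tcp_pos: [0.5204, 0.0182, 0.1109]
eef_rot: [[-0.136, 0.991, -0.001], [0.991, 0.136, -0.01], [-0.009, -0.003, -1.0]]
force: [2.1, -9.5, -1.7]
opening: 0.0002
```

```bash
python3 s.py
```

```text
t 13.68 case mm [-25.03 -21.81 110.88] Fcase [ 0.67 -9.72 -1.7 ] op 0.0002
slide~ 44.19
```

>>> jog_arm(moves=[0,0,0,1.2,0,0,0,0,0,0,2.4,0,0,0,0,0,0,2.4,0,0,0])

```text
t: 14.05
tcp_pos: [0.5204, 0.0183, 0.1109]
eef_rot: [[-0.134, 0.991, -0.0], [0.991, 0.134, -0.012], [-0.012, -0.002, -1.0]]
force: [2.4, -11.1, -2.2]
opening: -0.0001
```

```bash
python3 s.py
```

```text
t 14.05 case mm [-25.03 -21.72 110.93] Fcase [  0.72 -11.28  -2.16] op -0.0001
slide~ 44.28
```

The total is 11.3 N. Taking off about 5.7 N of bolt friction leaves about 5.5 N on the buffer, so I back off.

>>> jog_arm(moves=[0,0,0,-2,0,0,0,0,0,0,-7,0,0,0,0,0,0,-14,0,0,0,0,0,0,-20,0,-5,0,0,0,0,-20,0,-25,0,0,0,0,-20,-20,-55,0,0,0,0,-20,-60,-80,0,0,0,0,-20,-80,-80,0])

```text
t: 15.05
tcp_pos: [0.4434, -0.0119, 0.1932]
eef_rot: [[-0.134, 0.991, 0.002], [0.991, 0.134, -0.011], [-0.011, 0.001, -1.0]]
force: [0.4, 0.2, -0.4]
opening: 0.0
```

```bash
python3 look.py k1; python3 - <<'E'
from h import *
from station import arm
f0=load('top0'); f=arm.grab_frame('top'); g=arm.grab_frame('scene')
for n in ((f,'top'),(g,'scene')):
    q=(cloud(n[0]).reshape(-1,3)-OC)@RC
    k=(abs(q[:,1])<.115)&(q[:,0]>-.096)&(q[:,0]<-.05)&(q[:,2]>.08)&(q[:,2]<.1)
    kn=(abs(q[:,0]+.022)<.025)&(abs(q[:,1])<.04)&(q[:,2]>.128)&(q[:,2]<.15)
    print(n[1],"front z",np.median(q[k,2]),k.sum(),"knob",q[kn].mean(0).round(4),kn.sum())
cv2.imwrite('pics/k2.png',f['pixels'][:,:,::-1])
E
```

```text
t 15.05 case mm [-105.65  -40.29  193.17] Fcase [ 0.43  0.1  -0.37] op 0.0
slope [-0.02605733  0.0873989 ]
top front z 0.08695546256360161 793 knob [nan nan nan] 0
scene front z 0.08749013288085998 563 knob [-0.0189 -0.0014  0.1367] 31<stdin>:8: RuntimeWarning: Mean of empty slice.
  ret = um.true_divide(
```

View pics/k1.png

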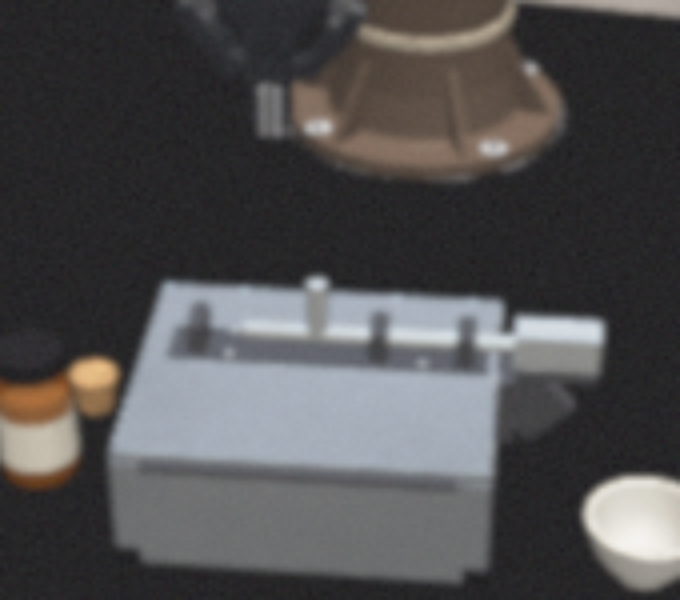

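View pics/k2.png

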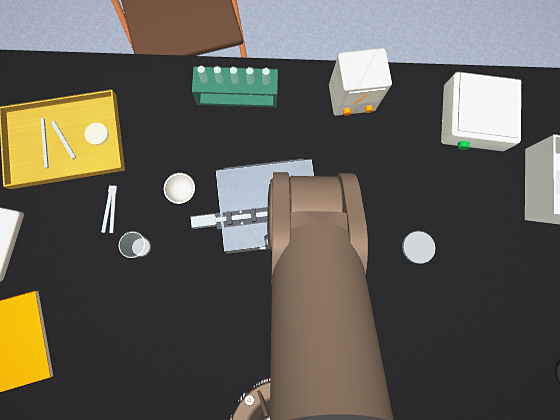

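The lid is flat, with its front at z ≈ 0.087. The knob is at crop px (317,300), case y ≈ -1 mm, so the tip is about 19 mm inside the keeper. The bystanders in view are where they were, and the gripper is clear of everything.

```bash
python3 -c "
from station import arm
print(arm.sign_off())"
```

```text
the job is handed in; nothing more can be done
None
```

I closed the lid and slid the bolt into the keeper until it pressed on the buffer. I then let go and handed the job in at about 15 s of the 50 s; no verdict is reported.

**Lid:** I pressed it down with the closed fingertips. The last step took the wrist force to 21.5 N, more than I had aimed for. That is below the 25 N pad limit even without subtracting the hinge's share. Afterwards the front edge was at about z = 0.087 m, and fits over the whole lid gave about -0.006 rad, so it is closed.

**Bolt:** I pushed the knob in small steps against a friction of about 5.5 N. The buffer was felt at a slide of about 44 mm, and I stopped at 11.3 N in total, which leaves about 5.5 N on the buffer. After I backed off, the camera put the slide at about 43.6 mm and the tip about 19 mm inside the keeper, so the bolt had stayed put.

**Last checks:**
- The force reading was about zero with the gripper clear of everything.
- The bystanders I could see stood where they were at the start, judged by eye from the pictures. The arm hid the bottle and stopper in the top view, but the scene view showed both.
- The force on the buffer after letting go is inferred, not measured.

**Disagreements:**
- The fingertips turned out about 17 mm behind the reported TCP height, not 19 mm ahead of it as stated, so I found heights by feel.
- A quick slope fit on the scene camera's rear lid points alone sometimes read about -0.02 rad open. I discarded it in favour of the fuller fits and the front-edge height.

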